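# Close the draft shield and tare the balance at its touch-free sensor

### The arm

A 6-joint arm with a two-finger parallel gripper is mounted at the origin on the work surface. World frame = base frame: x ahead of the robot, y to its left, z up, the work surface at z = 0. Lengths are in m, angles in rad, forces in N, time in s.
With the tool pointing down it reaches from about 0.375 to 0.975 m from the base axis. Payload 3.8 kg.
Tool frame: the origin (TCP) lies between the finger pads, 19 mm behind the fingertips; this is the grasp point; z points along the fingers, y is the line along which they close (so a half turn about z gives the same grasp; the last joint's range is limited). The gripper opens to 85 mm and grips with 20 to 120 N. Pads are 22 mm wide; open, the fingers measure 114 mm over their backs; the gripper's body (76 mm by 85 mm) begins 54 mm behind the grasp point. The pads swing forward as they close: fully open they stand 13 mm farther back than shut.
Start: joints at [-0.037, 0.264, 1.604, -0, 1.274, -0.037], TCP at [0.675, -0, 0.25] pointing down, gripper open.
Joint ranges: [-2.63, 2.63], [-0.94, 2.18], [0.31, 2.57], [-1.31, 4.45], [0, 2.66], [-2.55, 2.55]. Speed limits (rad/s): [2.57, 2.57, 3.14, 3.14, 3.14, 3.14].

### API

Orientations are given as a unit quaternion [w, x, y, z].
In Python, from cell import get_obs, grab_frame, get_calibration, job_done, regions_of gives the robot as it stands. The module is installed in compiled form; this text tells all that it offers.
- The arm moves only by the tool step_arm, never from a script. Its argument "targets" is a list of rows, each a list of 5 numbers: the opening, from -1 (shut) to 1 (fully open), then the shift along the world's x, y, z in mm, then the turn about the world's z in rad. In form: [[fingers, tx, ty, tz, spin], ...]. A call has 1 to 10 rows; each row is the pose to reach, as a shift and turn from the pose commanded when the call began; what a row does not reach only later rows make up. A row lasts 1/10 s, in which the tool goes at most 50 mm and 8.59 degrees, less where a joint would pass 70% of its speed; a pose out of reach is approached as far as the arm can. A call with a gripper value outside its range is refused whole. The fingers move at their own pace and stop on an object; "force" is the grip in N (left out, the last holds). Time passes only in rows, so rows that repeat a pose let the fingers close. It gives the time, the measured TCP pose, the force, the opening and the grip force at its end, in the units of the state.
- get_obs(): the state, without advancing time (a new reading comes with each control period).
- grab_frame(name): name is "scene" or "side" or "wrist"; returns the picture (420x560x3 uint8, red, green, blue); there is no depth.
- get_calibration(name): a dict with "camera_matrix" (3x3 intrinsics, pixels), "k1" (the pictures are not rectified: a ray, as slopes to the right and down, at radius r is drawn at 1 + k1 r^2 times it, then the intrinsics apply), "camera_from_world" (4x4, takes a point from world to camera coordinates). Camera axes: x right, y down, z forward; pixel columns grow to the right and rows downward; lengths in m; the calibration is good to about 2 mm. A picture is of the moment at which its call begins: read the wrist's pose just before it. get_calibration takes no time and is no camera call; for the wrist camera it gives the pose at the moment of the call.
- job_done(): hands the job in; it is judged then, once.
Trained networks look in the newest picture that a camera, given by its name, has taken for a name from the list of things; names that differ only in an ending like _2 or _b are one class to them, and where a whole thing is asked for, a point or a joint stands for the part that bears it (a point fixed in the world has none). Each returns a list of dicts, best first, with "conf" (0 to 1); they miss things now and then, are a little off and sometimes report something else, mostly with a low value. They report only what shows in the picture. A call takes as long as a camera call. They do not tell look-alikes from the thing itself.
- regions_of(camera, label): "pixels" (420x560 bool, what is visible of it) and "centre" ([column, row] in pixels, amid what is visible of it).
The state is a dict: "t": time; "joint_pos": joint angles; "joint_vel": joint speeds; "joint_torque": joint torques, N m; "tcp_pos": TCP position; "tcp_rot": TCP orientation; "ft_force": force on the tool from outside, world axes, zero at the start; "wrist_torque": the same for the moment, N m; "grip_width": finger opening in m; "grasp_force": force on a finger pad.
Only numpy, scipy, OpenCV 4.12 (cv2) and the standard library are available. Lean on these libraries where they do the work, as an engineer would, in place of code of your own. Each camera call takes 0.05 s, during which the arm holds its last target. There are 200 camera calls.

### The job

Tare the balance with the dish on its pan: with the fingertips, gently push the glass top of the draft shield fully shut by its finger bar, pinching and lifting nothing. Then, without touching the balance, point at the right-hand touch-free sensor (right as you face the operating panel from the robot's side), holding the fingertips about two centimetres above it for two seconds; keep away from the left-hand sensor. Finally take the hand well clear of both sensors, leaving the dish and the things around the balance where they are, and never touch the operating panel.

Things in the scene. Friction and masses are not known exactly. Their poses are not given: they have to be found in the camera images.
- balance: laboratory balance fixed to the bench, 290 mm deep (x), 204 mm wide (y), 192 mm high over all; origin on the bench under its middle; +x points from the panel (robot's side) to the back, +y left, z up; turned up to 20 degrees. Its rear half is a glass draft shield, x -8 to 151 mm, y -85 to 85 mm, walls and rails 174 mm high, with a sliding glass top that opens backwards beyond x 151 mm
- panel: operating panel on the front of the balance, a grey slab 122 mm deep and 204 mm wide, sloping 10 degrees down to the front: top face 57 mm above the bench at the front edge, 78 mm at the back edge, 10 mm before the shield's front wall. It has a display, keys and a sensor at each side; origin at the middle of the slab. Not to be touched
- sensor_right (a point): top centre of the right-hand touch-free sensor's lens: a black round lens 19 mm across in a metal ring 27 mm across, 3 mm proud of the panel near its right (-y) end, 69 mm above the bench, at x -92, y -82 mm in the balance's frame; axes as the balance's. The green bubble level of 14 mm farther back on that side is not a sensor
- sensor_left (a point): the same kind of sensor at the left (+y) end of the panel, at x -92, y +82 mm in the balance's frame; not the one wanted
- shield (a joint): how far the glass top is slid open, m: 0 fully shut (hard end stop: come home at 50 mm/s or less), 0.10 fully open; it slides along the balance's x, opening to +x (backwards), shutting to -x (towards the robot); it stays where it is left, about 2 N moves it slowly, and it cannot be lifted off
- bar_top (a point): middle of the top edge of the black upright finger bar on the glass top: 10 mm thick (x), 70 mm wide (y), 20 mm high, its top 192 mm above the bench; the glass behind it, 172 mm above the bench, is flat and free for 130 mm. Shut, the bar's middle is at x +12 mm in the balance's frame; axes as the balance's; it moves with the glass top
- dish: small white porcelain weighing dish, 60 mm across, 22 mm high, standing loose on the steel pan inside the draft shield (pan 84 mm above the bench); origin at the centre of its underside
- bowl: white porcelain bowl, 100 mm across, 50 mm high, loose on the bench beside the front of the balance; origin at the centre of its underside; bystander
- jar: small lidded sample jar, 52 mm across, 55 mm high, loose on the bench beside the front of the balance; origin at the centre of its underside; bystander
- beaker: empty glass beaker, 78 mm across (84 mm at the rim), 105 mm high, loose on the bench beside the rear of the balance; origin at the centre of its underside; bystander
- reagent: amber reagent bottle, 70 mm across, 145 mm high, loose on the bench beside the rear of the balance; origin at the centre of its underside; bystander
There are look-alikes about, which are no part of the job. Of the things that look like the dish, the smallest one is meant.

How it is judged:
On the way, in this order (a step that is already met when the one before it is completed fails the run):
1. the glass top of the draft shield is pushed fully shut (value of joint shield below 0.004 m), for 0.2 s.
2. the tool point dwells over the right-hand sensor, touching nothing of the balance, for two seconds (1.8 s counts) (horizontal distance between the grasp point and sensor_right below 0.016 m and z of the grasp point in the frame of sensor_right between 0.022 and 0.065 m and contact force between each of the arm, the fingers and balance below 0.2 N and value of joint shield below 0.004 m), for 1.8 s.
At the end, for the whole second after the job is handed in: the glass top is shut to within 4 mm, the dish stands on the pan within 6 mm of where it was, the four pieces of glassware are within 15 mm of where they were, and the tool point is more than 100 mm from both sensors (value of joint shield below 0.004 m and distance between the grasp point and sensor_right above 0.1 m and distance between the grasp point and sensor_left above 0.1 m and distance of dish from where it was at the start of the episode below 0.006 m and distance of each of bowl, jar, beaker, reagent from where it was at the start of the episode below 0.015 m and angle between dish's own z axis and vertical below 0.1 rad and linear speed of dish below 0.02 m/s); the robot touches nothing.
It fails at once if the operating panel is touched (contact force between any of the fingers, the arm and panel above 0.3 N).
It fails at once if the left-hand sensor is triggered (tool point within 25 mm sideways of it and less than 65 mm above it) (horizontal distance between the grasp point and sensor_left below 0.025 m and z of the grasp point in the frame of sensor_left below 0.065 m).
It fails at once if the right-hand sensor is triggered while the draft shield is open (horizontal distance between the grasp point and sensor_right below 0.016 m and z of the grasp point in the frame of sensor_right below 0.065 m and value of joint shield above 0.006 m).
It fails at once if the draft shield is pinched or pushed roughly (more than 35 N) (contact force between any of the fingers, the arm and balance above 35 N).
It fails at once if the dish (10 mm) or glassware beside the balance (20 mm) is moved, lifted or knocked over (distance of dish from where it was at the start of the episode above 0.01 m or distance of any of bowl, jar, beaker, reagent from where it was at the start of the episode above 0.02 m).
It also fails if it takes over 45 s, if anything falls off the work surface, if the arm or the gripper's body presses on something with over 40 N, if the wrist force passes 120 N, or if a joint passes its speed limit or range.

## Working session

There is one attempt and no reset: what is moved stays moved. The work goes in short steps, Python scripts to look and compute and a tool call to move; the robot and the scene stay as the last step left them, time stands still between calls to the robot, and variables do not carry over. Pictures are saved under pics/ and viewed, at most 10 in all, crops included, and the job is handed in when it is done.

Besides the shell and the picture viewer there is one more tool, called by a JSON object that holds its "method" and its "body", one argument or row to a line. step_arm: Moves the arm, as the interface text tells. Its arguments: {"type":"object","properties":{"targets":{"type":"array"},"force":{"type":"number"}},"required":["targets"]}

```bash
mkdir -p pics; python3 - <<'E'
from cell import *
import cv2,numpy as np
for n in ("scene","side"):
    f=grab_frame(n); cv2.imwrite(f"pics/{n}0.png",f[...,::-1])
    c=get_calibration(n); print(n,c["camera_matrix"].tolist(),c["k1"],np.round(np.linalg.inv(c["camera_from_world"]),3).tolist())
    for l in ("panel","sensor_right","bar_top","balance","shield","dish","beaker","reagent"):
        print(l,[(round(r["conf"],2),np.round(r["centre"]).tolist(),int(r["pixels"].sum())) for r in regions_of(n,l)])
print(get_obs())
E
```

```text
scene [[504.74729831660636, 0.0, 279.5171348927768], [0.0, 504.74729831660636, 212.61617694235463], [0.0, 0.0, 1.0]] 0.048759523008960304 [[-0.778, 0.403, -0.481, 1.185], [0.627, 0.472, -0.62, 0.717], [-0.023, -0.784, -0.62, 0.801], [0.0, 0.0, 0.0, 1.0]]
panel [(0.61, [375.0, 235.0], 1481)]
sensor_right [(0.93, [313.0, 245.0], 13054), (0.25, [275.0, 188.0], 262)]
bar_top [(0.63, [279.0, 230.0], 4136)]
balance [(0.59, [310.0, 242.0], 13001)]
shield [(0.77, [278.0, 232.0], 4128)]
dish [(0.89, [216.0, 271.0], 831), (0.66, [242.0, 304.0], 1065)]
beaker [(0.75, [231.0, 206.0], 1090)]
reagent [(0.81, [381.0, 332.0], 2484), (0.52, [279.0, 233.0], 4068)]
side [[393.36841190043583, 0.0, 283.25318094626243], [0.0, 393.36841190043583, 205.0156805878794], [0.0, 0.0, 1.0]] -0.06028036216318027 [[-0.783, -0.375, 0.496, 0.168], [-0.622, 0.502, -0.601, 0.601], [-0.023, -0.779, -0.626, 0.755], [0.0, 0.0, 0.0, 1.0]]
panel [(0.69, [303.0, 282.0], 4408)]
sensor_right [(0.66, [267.0, 258.0], 13336)]
bar_top [(0.93, [228.0, 207.0], 2519)]
balance [(0.79, [270.0, 260.0], 13394), (0.56, [301.0, 200.0], 844)
[... 224 characters left out ...]
_pos': array([-3.68913736e-02,  2.63885410e-01,  1.60400536e+00, -7.48836789e-07,
        1.27370168e+00, -3.68924353e-02]), 'joint_vel': array([ 0.0008435 ,  0.00025921, -0.00060754,  0.00071493,  0.00030382,
        0.00217805]), 'joint_torque': array([-6.52819726e-04, -5.15056157e+01, -3.67729211e+01, -7.21933225e-05,
        5.16967029e-04,  1.63225710e-06]), 'tcp_pos': array([6.74991763e-01, 4.04185692e-06, 2.49986663e-01]), 'tcp_rot': array([ 3.17689661e-07,  7.07106328e-01,  7.07107234e-01, -1.93547419e-07]), 'ft_force': array([-0.03146145, -0.60471398, -0.75291499]), 'wrist_torque': array([ 0.00659769, -0.02724774,  0.02038591]), 'grasp_force': 0.0, 'grip_width': 0.08549003083924137}
```

View pics/scene0.png

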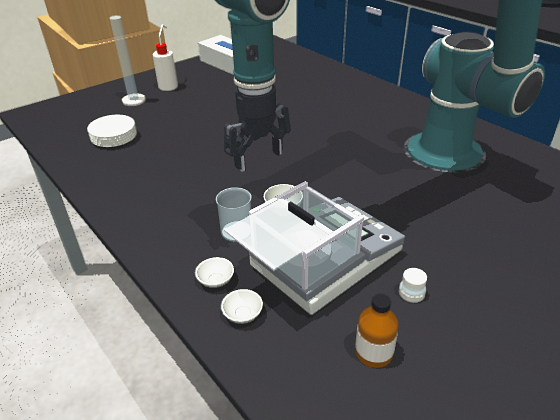

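View pics/side0.png

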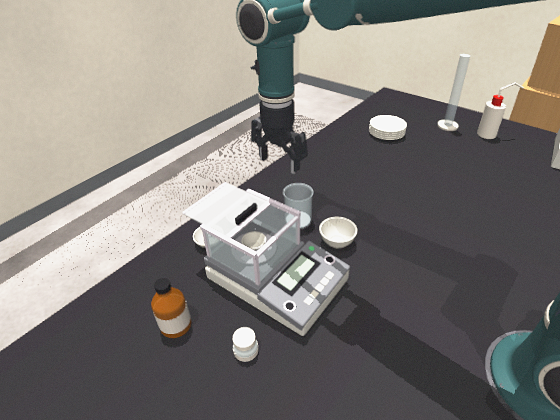

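The scene view shows the balance with its glass top open and the bar at about (300,213). In the side view the bar is at (246,213), the right sensor at (329,259), the left one at (290,306) and the green level at (311,247). I'll zoom in for precise points.

```bash
python3 - <<'E'
import cv2
a=cv2.imread("pics/scene0.png")[170:320,215:415];cv2.imwrite("pics/c1.png",cv2.resize(a,None,fx=4,fy=4,interpolation=cv2.INTER_CUBIC))
a=cv2.imread("pics/side0.png")[180:330,180:380];cv2.imwrite("pics/c2.png",cv2.resize(a,None,fx=4,fy=4,interpolation=cv2.INTER_CUBIC))
E
```

```text
(no output)
```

View pics/c1.png

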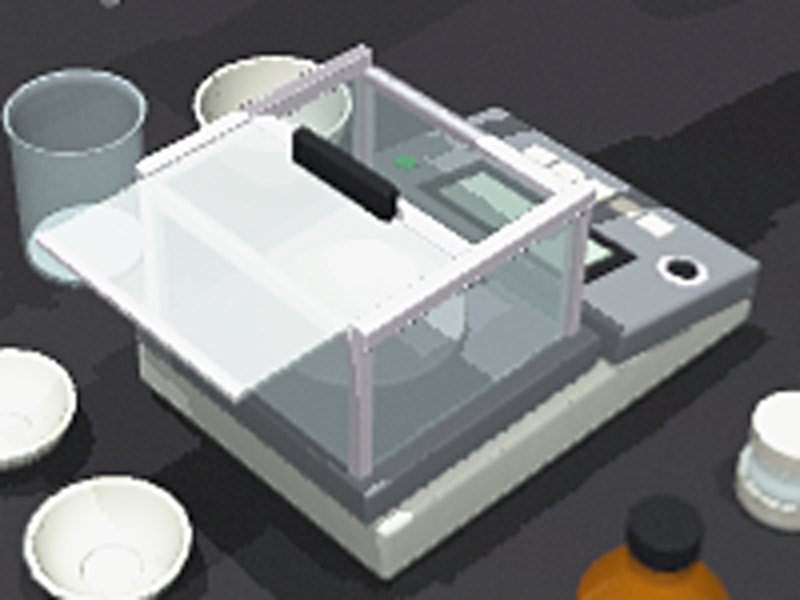

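View pics/c2.png

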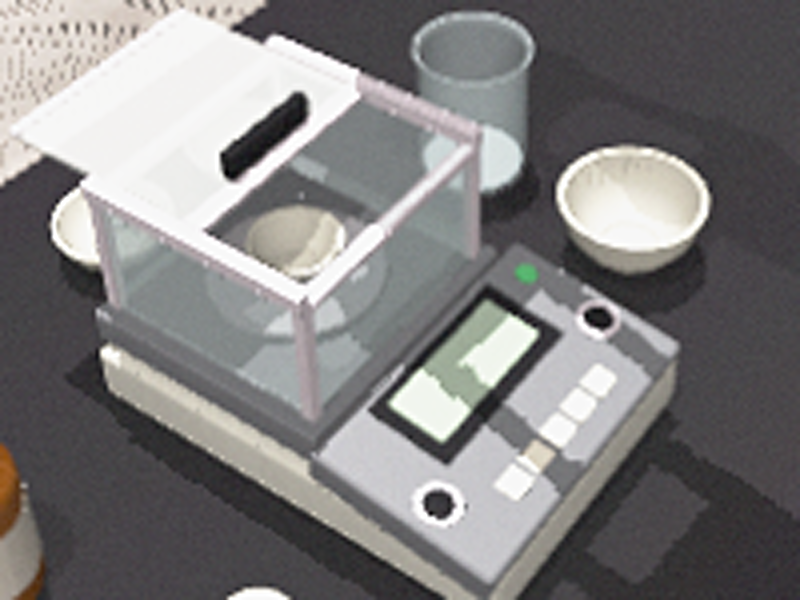

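```bash
cat > h.py <<'E'
from cell import *
import cv2,numpy as np
from scipy.optimize import least_squares
def proj(n,P):
    c=get_calibration(n);T=c["camera_from_world"];K=c["camera_matrix"]
    q=np.atleast_2d(P)@T[:3,:3].T+T[:3,3];s=q[:,:2]/q[:,2:];s=s*(1+c["k1"]*(s**2).sum(1,keepdims=True))
    return s*[K[0,0],K[1,1]]+[K[0,2],K[1,2]]
def world(p,P):
    c,s=np.cos(p[2]),np.sin(p[2]);P=np.atleast_2d(P)
    return P@np.array([[c,s,0],[-s,c,0],[0,0,1]])+[p[0],p[1],0]
E
python3 - <<'E'
from h import *
off=dict(scene=(215,170),side=(180,180))
# (camera, crop px, body point m, bar?)
D=[("side",(598,318),(-.092,-.082,.069),0),("side",(438,504),(-.092,.082,.069),0),("scene",(683,268),(-.092,.082,.069),0),
("side",(305,303),(-.008,.085,.174),0),("side",(480,145),(-.008,-.085,.174),0),("scene",(365,48),(-.008,-.085,.174),0),
("scene",(594,188),(-.008,.085,.174),0),("scene",(356,333),(.151,.085,.174),0),("side",(90,185),(.151,.085,.174),0),
("side",(264,124),(.012,0,.192),1),("scene",(349,162),(.012,0,.192),1)]
def res(p):
    r=[]
    for n,c,b,m in D:
        b=np.array(b);b[0]+=m*p[3]
        r.append(proj(n,world(p,b))[0]-((np.array(c)+.5)/4-.5+off[n]))
    return np.array(r)
f=least_squares(lambda p:res(p).ravel(),[.7,.1,0,.06],loss="soft_l1")
p=f.x;print(np.round(p,4));print(np.round(res(p),1).tolist())
np.save("p.npy",p)
for n,b in dict(bar=(.012+p[3],0,.192),barshut=(.012,0,.192),sr=(-.092,-.082,.069),sl=(-.092,.082,.069)).items(): print(n,np.round(world(p,b),4))
for l,z in (("bowl",.05),("beaker",.105),("jar",.05),("reagent",.1)):
  for n in("scene","side"):
    for r in regions_of(n,l)[:2]:
      q=least_squares(lambda a:proj(n,[a[0],a[1],z/2])[0]-r["centre"],[.7,.1]).x
      print(l,n,round(r["conf"],2),np.round(q,3))
E
```

```text
[0.5863 0.1228 0.0345 0.0718]
[[-0.4, -0.2], [-0.9, -0.4], [0.4, -0.3], [-2.6, -0.4], [0.9, -4.5], [0.0, -1.9], [1.8, -0.9], [2.5, -0.3], [-3.3, -0.7], [0.0, -0.5], [-0.4, -1.8]]
bar [[0.67   0.1256 0.192 ]]
barshut [[0.5983 0.1232 0.192 ]]
sr [[0.4972 0.0376 0.069 ]]
sl [[0.4915 0.2015 0.069 ]]
bowl scene 0.74 [ 0.524 -0.148]
bowl side 0.58 [ 0.553 -0.102]
beaker scene 0.75 [ 0.676 -0.129]
beaker side 0.96 [ 0.7   -0.126]
jar scene 0.7 [0.528 0.31 ]
jar side 0.65 [0.529 0.315]
reagent scene 0.81 [0.682 0.362]
reagent scene 0.52 [0.65  0.023]
reagent side 0.7 [0.702 0.359]
reagent side 0.18 [0.511 0.322]
```

{"method": "step_arm", "body": {
  "targets": [
    [-1, 20, 40, 20, 0],
    [-1, 40, 80, 20, 0.03],
    [-1, 50, 126, 20, 0.03],
    [-1, 50, 126, 20, 0.03],
    [-1, 50, 126, 20, 0.03],
    [-1, 50, 126, 20, 0.03]
  ],
  "force": 20
}}

```text
t: 1.9
tcp_pos: [0.7247, 0.1253, 0.2697]
tcp_rot: [0.0, 0.696, 0.718, -0.0]
ft_force: [-0.0, -0.1, -0.2]
grip_width: -0.0
grasp_force: 0.0
```

```bash
python3 - <<'E'
from h import *
import json
p=np.load("p.npy");o=get_obs();print(o["t"],o["tcp_pos"],o["grip_width"],o["ft_force"])
ims=[]
for n in("wrist","side"):
    f=grab_frame(n)[...,::-1].copy()
    for b,col in (((p[3]+.012,0,.192),(0,0,255)),((p[3]+.017,.035,.192),(0,0,255)),((p[3]+.017,-.035,.192),(0,0,255)),((p[3]+.012,0,.172),(255,0,255)),((-.092,-.082,.069),(0,255,0)),((-.092,.082,.069),(255,0,0)),((-.008,.085,.174),(0,255,255)),((-.008,-.085,.174),(0,255,255)),((.151,.085,.174),(0,255,255)),((.151,-.085,.174),(0,255,255))):
        u=proj(n,world(p,b))[0]
        if abs(u).max()<1000: cv2.circle(f,tuple(int(round(v)) for v in u),3,col,1)
    ims.append(f if n=="wrist" else cv2.resize(f[150:330,160:400],(560,420),interpolation=cv2.INTER_CUBIC))
cv2.imwrite("pics/w1.png",cv2.resize(np.vstack(ims),(400,600)) if 0 else ims[0]);cv2.imwrite("pics/s1.png",ims[1])
E
```

```text
1.9 [0.72474362 0.12529274 0.26968128] -4.647498055290923e-05 [-0.02717657 -0.05048044 -0.16229698]
```

View pics/w1.png

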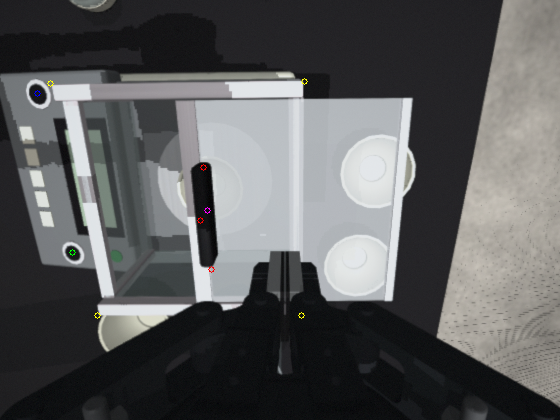

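View pics/s1.png

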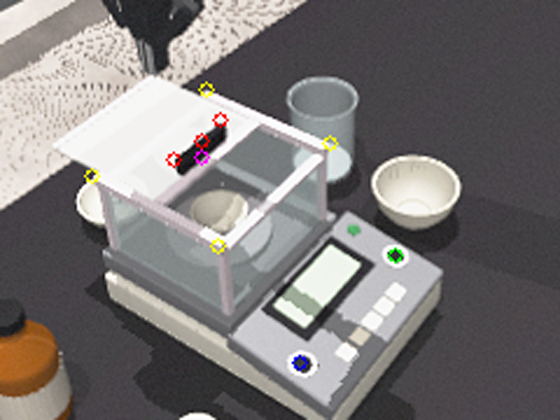

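The fit lies on both sensors and on the bar in both views: right sensor at wrist (72,252), bar middle at (203,215). Fingers are about 35 mm clear behind the bar, so I descend.

{"method": "step_arm", "body": {
  "targets": [
    [-1, 0, 0, -35, 0],
    [-1, 0, 0, -60, 0],
    [-1, 0, 0, -71, 0],
    [-1, 0, 0, -71, 0],
    [-1, -4, 0, -71, 0],
    [-1, -8, 0, -71, 0],
    [-1, -12, 0, -71, 0],
    [-1, -16, 0, -71, 0],
    [-1, -20, 0, -71, 0],
    [-1, -24, 0, -71, 0]
  ]
}}

```text
t: 3.0
tcp_pos: [0.7007, 0.1261, 0.1994]
tcp_rot: [0.0, 0.696, 0.718, 0.0]
ft_force: [1.0, 0.2, 0.1]
grip_width: 0.0001
grasp_force: 0.0
```

{"method": "step_arm", "body": {
  "targets": [
    [-1, -3, 0, 0, 0],
    [-1, -6, 0, 0, 0],
    [-1, -9, 0, 0, 0],
    [-1, -12, 0, 0, 0],
    [-1, -15, 0, 0, 0],
    [-1, -18, -1, 0, 0],
    [-1, -21, -1, 0, 0],
    [-1, -24, -1, 0, 0],
    [-1, -27, -1, 0, 0],
    [-1, -30, -1, 0, 0]
  ]
}}

```text
t: 4.0
tcp_pos: [0.6708, 0.1249, 0.1991]
tcp_rot: [0.0, 0.696, 0.718, -0.0]
ft_force: [1.3, -0.0, -1.0]
grip_width: 0.0001
grasp_force: 0.8
```

{"method": "step_arm", "body": {
  "targets": [
    [-1, -3, 0, 0, 0],
    [-1, -6, 0, 0, 0],
    [-1, -9, 0, 0, 0],
    [-1, -12, 0, 0, 0],
    [-1, -15, 0, 0, 0],
    [-1, -18, -1, 0, 0],
    [-1, -21, -1, 0, 0],
    [-1, -24, -1, 0, 0],
    [-1, -27, -1, 0, 0],
    [-1, -30, -1, 0, 0]
  ]
}}

```text
t: 5.0
tcp_pos: [0.6408, 0.124, 0.199]
tcp_rot: [0.0, 0.696, 0.718, 0.0]
ft_force: [1.7, -0.2, -0.7]
grip_width: 0.0001
grasp_force: 0.8
```

{"method": "step_arm", "body": {
  "targets": [
    [-1, -2, 0, 0, 0],
    [-1, -4, 0, 0, 0],
    [-1, -6, 0, 0, 0],
    [-1, -8, 0, 0, 0],
    [-1, -10, 0, 0, 0],
    [-1, -12, 0, 0, 0],
    [-1, -14, 0, 0, 0],
    [-1, -16, 0, 0, 0]
  ]
}}

```text
t: 5.8
tcp_pos: [0.6248, 0.1239, 0.1989]
tcp_rot: [0.0, 0.696, 0.718, -0.0]
ft_force: [2.3, -0.6, 0.7]
grip_width: 0.0003
grasp_force: 0.8
```

```bash
python3 - <<'E'
from h import *
p=np.load("p.npy");o=get_obs();print(o["t"],o["tcp_pos"],o["ft_force"])
f=grab_frame("side")[...,::-1].copy()
for x in (.007,.012):
    u=proj("side",world(p,(x,.035,.192)))[0]; print(u)
    cv2.circle(f,tuple(int(round(v)) for v in u),2,(0,0,255),1)
cv2.imwrite("pics/s2.png",cv2.resize(f[150:300,180:380],None,fx=4,fy=4,interpolation=cv2.INTER_CUBIC))
E
```

```text
5.8 [0.62482629 0.12391447 0.19894993] [ 2.29414843 -0.5511163   0.65016852]
[262.43155777 232.04118851]
[260.59157482 231.11803314]
```

View pics/s2.png

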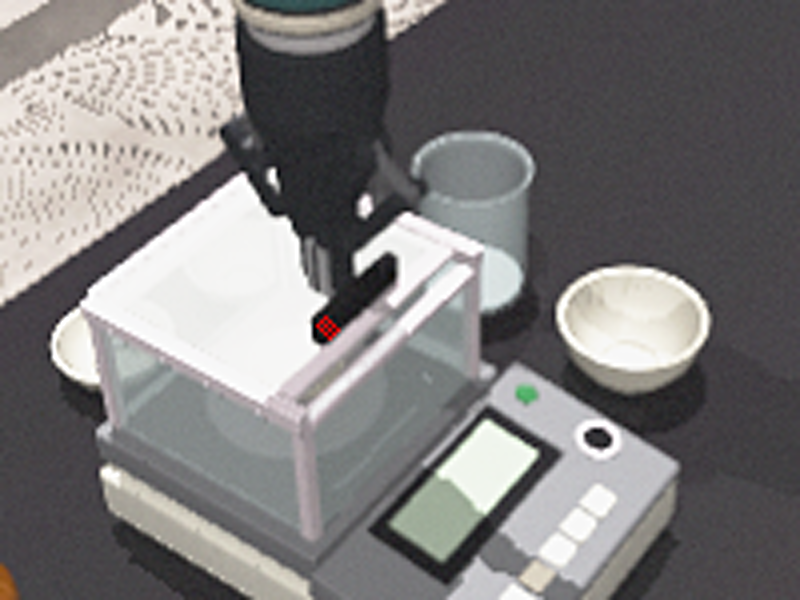

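The bar moves along; a gap of several millimetres still shows at the front, near (370,340). I continue in small steps and watch the force.

{"method": "step_arm", "body": {
  "targets": [
    [-1, -1.5, 0, 0, 0],
    [-1, -3, 0, 0, 0],
    [-1, -4.5, 0, 0, 0],
    [-1, -6, 0, 0, 0],
    [-1, -6, 0, 0, 0]
  ]
}}

```text
t: 6.35
tcp_pos: [0.6187, 0.1241, 0.1989]
tcp_rot: [-0.0, 0.696, 0.718, -0.0]
ft_force: [0.9, -0.8, -0.2]
grip_width: -0.0
grasp_force: 0.4
```

{"method": "step_arm", "body": {
  "targets": [
    [-1, -1, 0, 0, 0],
    [-1, -2, 0, 0, 0],
    [-1, -3, 0, 0, 0]
  ]
}}

```text
t: 6.65
tcp_pos: [0.6161, 0.124, 0.199]
tcp_rot: [0.0, 0.696, 0.718, 0.0]
ft_force: [3.8, -0.4, -1.9]
grip_width: -0.0002
grasp_force: 2.0
```

{"method": "step_arm", "body": {
  "targets": [
    [-1, -1, 0, 0, 0],
    [-1, -1, 0, 0, 0]
  ]
}}

```text
t: 6.85
tcp_pos: [0.616, 0.124, 0.1991]
tcp_rot: [0.001, 0.696, 0.718, 0.001]
ft_force: [6.0, -0.5, -2.9]
grip_width: -0.0003
grasp_force: 2.6
```

{"method": "step_arm", "body": {
  "targets": [
    [-1, -1, 0, 0, 0],
    [-1, -1, 0, 0, 0]
  ]
}}

```text
t: 7.05
tcp_pos: [0.6158, 0.124, 0.1992]
tcp_rot: [0.002, 0.696, 0.718, 0.002]
ft_force: [7.9, -0.2, -3.6]
grip_width: 0.0
grasp_force: 3.7
```

Shut: the TCP has stopped at x = 0.616 (predicted about 0.617) while the force climbs. Back off, then lift.

{"method": "step_arm", "body": {
  "targets": [
    [-1, 4, 0, 0, 0],
    [-1, 10, 0, 0, 0],
    [-1, 15, 0, 0, 0],
    [-1, 15, 0, 30, 0],
    [-1, 15, 0, 65, 0],
    [-1, 15, 0, 90, 0],
    [-1, 15, 0, 90, 0]
  ]
}}

```text
t: 7.75
tcp_pos: [0.6315, 0.1246, 0.2945]
tcp_rot: [0.002, 0.696, 0.718, 0.003]
ft_force: [-0.4, 0.1, -1.0]
grip_width: -0.0002
grasp_force: 0.0
```

```bash
python3 - <<'E'
from h import *
p=np.load("p.npy");o=get_obs();print(o["t"],o["tcp_pos"],o["ft_force"])
f=grab_frame("wrist")[...,::-1].copy()
for b in ((.012,0,.192),(.012,.035,.192),(.012,-.035,.192),(-.092,-.082,.069),(-.092,.082,.069)):
    u=proj("wrist",world(p,b))[0]
    if abs(u).max()<1000: cv2.circle(f,tuple(int(round(v)) for v in u),3,(0,0,255),1)
cv2.imwrite("pics/w2.png",f)
E
```

```text
7.75 [0.63152792 0.12455475 0.29450724] [-0.4461534   0.05517345 -1.02096477]
```

View pics/w2.png

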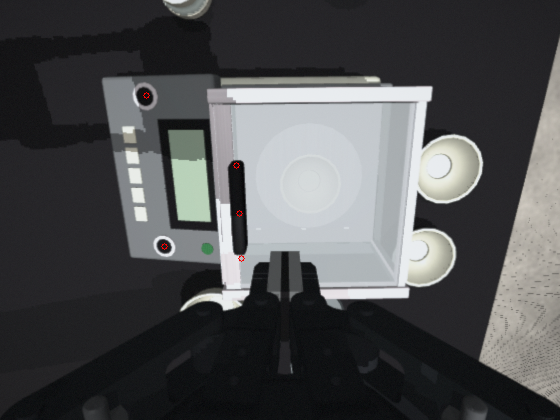

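The bar sits on the predicted shut position at (237,210), and the right sensor is at (164,246) as predicted. Now I move above the sensor, still high.

{"method": "step_arm", "body": {
  "targets": [
    [-1, -35, -22, 0, 0],
    [-1, -70, -45, 0, 0],
    [-1, -105, -68, 0, 0],
    [-1, -133, -87, 0, 0],
    [-1, -133, -87, 0, 0],
    [-1, -133, -87, 0, 0]
  ]
}}

```text
t: 8.4
tcp_pos: [0.4951, 0.0368, 0.2877]
tcp_rot: [-0.001, 0.697, 0.717, -0.0]
ft_force: [0.2, 0.7, 0.5]
grip_width: -0.0001
grasp_force: 0.0
```

{"method": "step_arm", "body": {
  "targets": [
    [-1, 2, 1, -40, 0],
    [-1, 2, 1, -80, 0],
    [-1, 2, 1, -115, 0],
    [-1, 2, 1, -140, 0],
    [-1, 2, 1, -155, 0],
    [-1, 2, 1, -166, 0],
    [-1, 2, 1, -174, 0],
    [-1, 2, 1, -177, 0],
    [-1, 2, 1, -177, 0],
    [-1, 2, 1, -177, 0]
  ]
}}

```text
t: 9.4
tcp_pos: [0.4988, 0.0381, 0.1128]
tcp_rot: [0.001, 0.696, 0.718, 0.001]
ft_force: [0.4, 0.3, -0.0]
grip_width: -0.0001
grasp_force: 0.0
```

{"method": "step_arm", "body": {
  "targets": [
    [-1, 0, 0, 0, 0],
    [-1, 0, 0, 0, 0],
    [-1, 0, 0, 0, 0],
    [-1, 0, 0, 0, 0],
    [-1, 0, 0, 0, 0],
    [-1, 0, 0, 0, 0],
    [-1, 0, 0, 0, 0],
    [-1, 0, 0, 0, 0],
    [-1, 0, 0, 0, 0],
    [-1, 0, 0, 0, 0]
  ]
}}

```text
t: 10.4
tcp_pos: [0.498, 0.038, 0.112]
tcp_rot: [-0.0, 0.696, 0.718, -0.0]
ft_force: [-0.1, -0.6, 0.6]
grip_width: -0.0003
grasp_force: 0.0
```

```bash
python3 - <<'E'
from h import *
o=get_obs();print(o["t"],o["tcp_pos"],o["ft_force"])
f=grab_frame("side")[...,::-1]
cv2.imwrite("pics/s3.png",cv2.resize(f[180:330,200:400],None,fx=4,fy=4,interpolation=cv2.INTER_CUBIC))
E
```

```text
10.4 [0.49798942 0.0380091  0.11196167] [-0.05869217 -0.5973441   0.56351604]
```

View pics/s3.png

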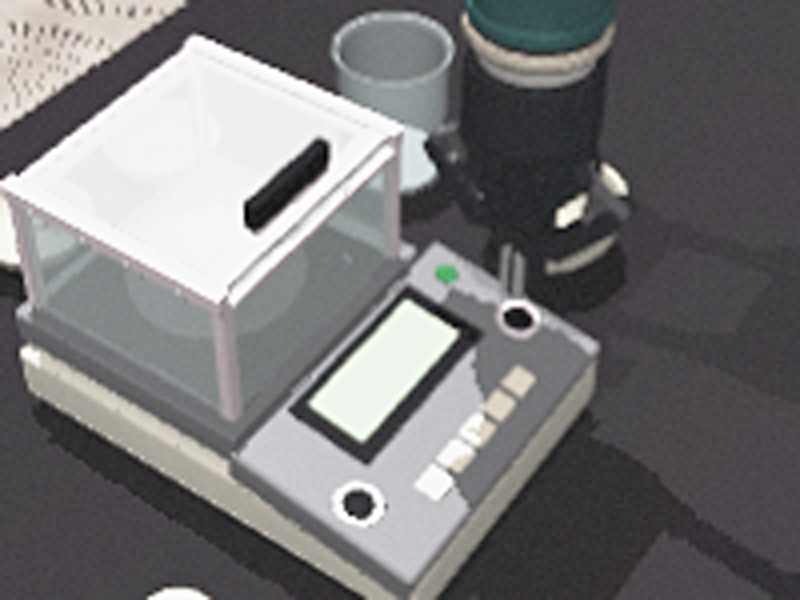

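{"method": "step_arm", "body": {
  "targets": [
    [-1, 0, 0, 0, 0],
    [-1, 0, 0, 0, 0],
    [-1, 0, 0, 0, 0],
    [-1, 0, 0, 0, 0],
    [-1, 0, 0, 0, 0],
    [-1, 0, 0, 0, 0],
    [-1, 0, 0, 0, 0],
    [-1, 0, 0, 0, 0],
    [-1, 0, 0, 0, 0],
    [-1, 0, 0, 0, 0]
  ]
}}

```text
t: 11.45
tcp_pos: [0.498, 0.038, 0.112]
tcp_rot: [0.0, 0.696, 0.718, 0.0]
ft_force: [0.3, -0.3, -0.1]
grip_width: -0.0005
grasp_force: 0.0
```

The top is shut and the fingertips hover over the right sensor (517,318). I add a short extra dwell, then lift straight up, well clear.

{"method": "step_arm", "body": {
  "targets": [
    [-1, 0, 0, 0, 0],
    [-1, 0, 0, 0, 0],
    [-1, 0, 0, 0, 0],
    [-1, 0, 0, 20, 0],
    [-1, 0, 0, 60, 0],
    [-1, 0, 0, 100, 0],
    [-1, 0, 0, 140, 0],
    [-1, 0, 0, 175, 0],
    [-1, 0, 0, 190, 0],
    [-1, 0, 0, 190, 0]
  ]
}}

```text
t: 12.45
tcp_pos: [0.4994, 0.0381, 0.3045]
tcp_rot: [0.002, 0.696, 0.718, 0.002]
ft_force: [0.4, 0.1, -0.9]
grip_width: 0.0001
grasp_force: 0.0
```

{"method": "step_arm", "body": {
  "targets": [
    [-1, 0, 0, 0, 0],
    [-1, 0, 0, 0, 0],
    [-1, 0, 0, 0, 0],
    [-1, 0, 0, 0, 0],
    [-1, 0, 0, 0, 0]
  ]
}}

```text
t: 12.95
tcp_pos: [0.4977, 0.038, 0.301]
tcp_rot: [-0.001, 0.696, 0.718, -0.001]
ft_force: [0.5, -0.1, -0.2]
grip_width: 0.0004
grasp_force: 0.0
```

```bash
python3 - <<'E'
from cell import *
o=get_obs();print(o["t"],o["tcp_pos"],o["ft_force"]);print(job_done())
E
```

```text
12.95 [0.49765178 0.03797961 0.30103931] [ 0.48364817 -0.14202374 -0.1635409 ]
the job is handed in; nothing more can be done
None
```

I pushed the glass top fully shut, held the fingertips about 2 cm above the right-hand sensor for over two seconds, lifted the hand about 23 cm above it, and handed the job in at 13 s; no verdict was returned.

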